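# Coffee jug off its stand and onto the slate mat

## Task

Coffee is about to be served. Shut the lid of the coffee jug while it still stands on its steel stand, then lift the jug off the stand and set it down gently and upright, its whole foot on the empty slate mat beside the stand, with the handle pointing square out over the mat's long edge on your side, ready for the waiter's hand. Keep the jug upright on the way and leave the stand, the two mills and the cup and saucer beyond where they are.

Things in the scene. Friction and masses are not known exactly. Their poses are not given: they have to be found in the camera images.
- coffee_jug: Steel vacuum coffee jug, black handle and hinged lid, 227 mm high, 0.5 kg. Origin level with its underside, z up; the round body, 120 mm across, has its axis at y = +26 mm, spout at +y. The handle is at -y: a loop 26 mm wide (along x) from the neck out to y = -91 mm and down; its level top bar spans y = -12 to -60 mm, z = 194 to 218 mm.
- coffee_jug_lid (a joint): Hinge angle of the jug's lid: 0 shut, starts 0.65 to 1.15 rad open, its free edge standing up over the neck. The lid is a flat black cap 84 mm wide, its top 13 mm above the hinge line when shut, reaching 85 mm from it. Light friction (0.03 N m) keeps it where it is left; push it shut with a newton or two. It opens toward the handle.
- jug_foot (a point): Centre of the jug's round foot, on its underside.
- jug_handle (a point): On the handle's level top bar, 206 mm above the jug's underside, 66 mm from the axis of the round part. Pinch it here from above, fingers closing along the jug's x (nothing beside it down to z = 165 mm of the jug). The weight hangs 66 mm off to one side, so grip firmly (about 100 N).
- jug_hinge (a point): On the hinge line of the lid, 212 mm above the jug's underside, 43 mm from the axis of its body on the handle side; the hinge line runs along the jug's x.
- lid_edge (a point): Middle of the lid's free edge, 85 mm from the hinge line.
- jug_stand: Low round stand, 143 mm across, loose on the table, 1.1 kg: a steel plate on four wire legs with a cork inlay on which the jug stands 33 mm above the table, and a wire rail round the rim whose top is 48.5 mm above the table (15 mm above the cork), 133 mm across inside. Origin on the table under its centre, z up.
- slate_mat: The empty black slate mat on the table, 200 mm along its x by 250 mm along its y, 6 mm thick, does not move. Origin at the centre of its underside. Its -x side is the long edge nearest the robot. (Another slate farther back carries a flower vase: not that one.)
- pepper_mill: Dark wooden pepper mill, 57 mm across, 174 mm high, behind the work. Origin at the centre of its foot. Leave it alone.
- salt_mill: Pale wooden salt mill, 57 mm across, 162 mm high, behind the work. Origin at the centre of its foot. Leave it alone.
- saucer: Cream saucer, 146 mm across, with spoon and sachet, behind the work. Leave it alone.
- cup: Cream coffee cup, 58 mm high, on that saucer. Leave it alone.

How it is judged:
By the outcome, as a careful person would: the job done as asked, in the order asked, and still so for the second after the job is handed in, with the robot touching nothing.
It also fails if it takes over 54 s, if anything falls off the work surface, if the arm or the gripper's body presses on something with over 40 N, if the wrist force passes 120 N, or if a joint passes its speed limit or range.

## Robot

A 6-joint arm with a two-finger parallel gripper is mounted at the origin on a cart in front of the work surface, level with it; the furniture and walls round the work are solid. World frame = base frame: x ahead of the robot, y to its left, z up, the work surface at z = 0. Lengths are in m, angles in degrees, forces in N, time in s.
With the tool pointing down it reaches from about 0.4 to 0.825 m from the base axis. Payload 7 kg.
Tool frame: the origin (TCP) lies between the finger pads; the fingertips stand 11 mm ahead of it and the grasp point (between the pads) lies 8 mm behind it; z points along the fingers, y is the line along which they close (so a half turn about z gives the same grasp; the last joint's range is limited). The gripper opens to 85 mm and grips with 20 to 120 N. Pads are 22 mm wide; open, the fingers measure 114 mm over their backs; the gripper's body (76 mm by 85 mm) begins 54 mm behind the grasp point. The pads swing forward as they close: fully open they stand 13 mm farther back than shut.
Start: joints at [-51.274, 20.546, 0.682, 0, -70.136, -16.507], TCP at [0.255, -0.625, 0.242] pointing down, gripper open.
Joint ranges: [-176.03, 176.03], [-82.01, 121.73], [-58.28, 71.71], [-173.87, 95.51], [-174.79, -0.11], [-173.66, 173.66]. Speed limits (degrees/s): [136.94, 136.94, 172.46, 180, 180, 180].

## Interface

Orientations are given as a 3x3 rotation matrix whose columns are the frame's x, y, z axes.
In Python, from cell import arm gives the robot as it stands.
- The arm moves only by the tool send_rows, never from a script. Its argument "motion" is a list of rows, each a list of 5 numbers: the shift along the tool's x, y, z in mm, then the turn about the tool's z in degrees, then the opening, from -1 (shut) to 1 (fully open). A call has exactly 5 rows; each row is the pose to reach, as a shift and turn from the pose commanded when the call began, along the tool's axes at that moment; what a row does not reach only later rows make up. A row lasts 1/8 s, in which the tool goes at most 62.5 mm and 10.7 degrees, less where a joint would pass 70% of its speed; a pose out of reach is approached as far as the arm can. A call with a gripper value outside its range is refused whole. The fingers move at their own pace and stop on an object; the grip force is fixed at half the most. Time passes only in rows, so rows that repeat a pose let the fingers close, or fill a call up. It gives the time, the measured TCP pose, the force, the opening and the grip force at its end, in the units of the state.
- arm.observe(): the state, without advancing time (a new reading comes with each control period).
- arm.snapshot(name): name is "side" or "top" or "wrist"; returns (picture, depth): 420x560x3 uint8, blue, green, red; 420x560 float32, m along the optical axis (not along the pixel's ray), 0 where there is no reading.
- arm.camera_model(name): a dict with "fov_y" (degrees; the focal length in pixels is half the picture's height over the tangent of half this angle, whatever the lens; pixels are square), "cx", "cy" (the principal point, pixels), "dist" ([k1, k2, p1, p2, k3] as OpenCV has them; the pictures are not rectified), "cam_to_world" (4x4, takes a point from camera to world coordinates); the wrist camera has in their place "mount" (4x4, takes a point from camera to tool coordinates, whose origin is the TCP and whose axes are the flange's). Camera axes: x right, y up, looking along -z (the intrinsics and any distortion apply to the point x, -y, -z); pixel columns grow to the right and rows downward; lengths in m; the calibration is good to about 2 mm. A picture is of the moment at which its call begins: read the wrist's pose just before it. camera_model takes no time and is no camera call.
- arm.close_job(): hands the job in; it is judged then, once.
The state is a dict: "time": time; "joints": joint angles; "qd": joint speeds; "joint_efforts": joint torques, N m; "tcp_pos": TCP position; "eef_rot": TCP orientation; "force": force on the tool from outside, world axes, zero at the start; "torque": the same for the moment, N m; "gripper_width": opening from 0.0 (shut) to 1.0 (fully open); "grip_force": force on a finger pad.
Only numpy, scipy, OpenCV 4.12 (cv2) and the standard library are available. Lean on these libraries where they do the work, as an engineer would, in place of code of your own. Each camera call takes 0.05 s, during which the arm holds its last target. There are 200 camera calls.

## Working session

There is one attempt and no reset: what is moved stays moved. The work goes in short steps, Python scripts to look and compute and a tool call to move; the robot and the scene stay as the last step left them, time stands still between calls to the robot, and variables do not carry over. Pictures are saved under pics/ and viewed, at most 10 in all, crops included, and the job is handed in when it is done.

Besides the shell and the picture viewer there is one more tool, called as name(argument=value, ...) on one line, values as JSON. send_rows: Moves the arm, as the interface text tells. Its arguments: {"type":"object","properties":{"motion":{"type":"array"}},"required":["motion"]}

```bash
mkdir -p pics; ls; cat > h.py <<'E'
import numpy as np, cv2
from cell import arm
def K(m,shape=(420,560)):
    f=shape[0]/2/np.tan(np.radians(m["fov_y"])/2); return np.array([[f,0,m["cx"]],[0,f,m["cy"]],[0,0,1.]])
def T(name,m,st=None):
    if "cam_to_world" in m: return np.array(m["cam_to_world"])
    t=np.eye(4); t[:3,:3]=np.array(st["eef_rot"]); t[:3,3]=st["tcp_pos"]; return t@np.array(m["mount"])
def rays(uv,m,t):
    p=cv2.undistortPoints(np.array(uv,float).reshape(-1,1,2),K(m),np.array(m["dist"],float)).reshape(-1,2)
    d=np.c_[p[:,0],-p[:,1],-np.ones(len(p))]   # unit depth
    return t[:3,3],d@t[:3,:3].T
def onplane(uv,z,m,t):
    o,d=rays(uv,m,t); return o+d*((z-o[2])/d[:,2])[:,None]
def cloud(depth,m,t):
    v,u=np.mgrid[0:420,0:560]; o,d=rays(np.c_[u.ravel(),v.ravel()],m,t)
    P=o+d*depth.ravel()[:,None]; P[depth.ravel()==0]=np.nan; return P.reshape(420,560,3)
def snap(name,fn):
    st=arm.observe(); im,dp=arm.snapshot(name); m=arm.camera_model(name); t=T(name,m,st)
    cv2.imwrite(f"pics/{fn}.png",im); np.savez(f"{fn}.npz",im=im,dp=dp,t=t); return im,dp,m,t
def load(name,fn):
    z=np.load(f"{fn}.npz"); return z["im"],z["dp"],arm.camera_model(name),z["t"]
E
python3 - <<'E'
from h import *
for n in("side","top","wrist"):
    im,dp,m,t=snap(n,n+"0"); print(n,m["fov_y"],m["cx"],m["cy"],m["dist"],np.round(t,3).tolist(),dp.min(),dp.max())
st=arm.observe(); print(st)
a=cv2.imread("pics/side0.png");b=cv2.imread("pics/top0.png");
E
```

```text
pics
side 44.60910256066107 270.3911128596836 207.18654274519153 [-0.06107686  0.          0.          0.          0.        ] [[-0.99, 0.086, -0.108, 0.474], [-0.138, -0.57, 0.81, 1.102], [0.008, 0.817, 0.576, 0.944], [0.0, 0.0, 0.0, 1.0]] 0.0 3.999965
top 46.1277038083376 279.81040147088373 210.8071415414819 [-0.00279136  0.          0.          0.          0.        ] [[0.026, 0.988, -0.154, 0.448], [-0.999, 0.022, -0.027, -0.005], [-0.024, 0.155, 0.988, 1.211], [0.0, 0.0, 0.0, 1.0]] 0.0 2.1411839
wrist 65.04141228790056 284.5557660709804 209.68361707969606 [-0.01417382  0.          0.          0.          0.        ] [[-0.378, -0.883, -0.278, 0.184], [0.926, -0.36, -0.114, -0.652], [0.001, -0.3, 0.954, 0.372], [0.0, 0.0, 0.0, 1.0]] 0.0 1.2202655
{'time': 0.15, 'joints': array([-5.12746001e+01,  2.05818171e+01,  6.44352196e-01, -1.24669321e-02,
       -7.01378422e+01, -1.65068494e+01]), 'qd': array([ 0.03326505, -0.17373472,  0.12586955,  0.11306555,  0.11013339,
       -0.08650358]), 'joint_efforts': array([-1.88573504e-03, -5.83874702e+01,  2.93649459e+01,  6.94036335e+00,
       -4.24649043e-03,  2.60080776e-05]), 'tcp_pos': array([ 0.25506335, -0.62455478,  0.24157668]), 'eef_rot': array([[-9.25776149e-01, -3.78071532e-01, -6.62586560e-04],
       [-3.78072071e-01,  9.25775447e-01,  1.15341658e-03],
       [ 1.77332394e-04,  1.31831104e-03, -9.99999115e-01]]), 'force': array([-0.52731237, -0.68817935, -0.84408137]), 'torque': array([-0.04286969, -0.02925618, -0.00269942]), 'grip_force': 0.0, 'gripper_width': 1.0015758223303532}
```

View pics/side0.png

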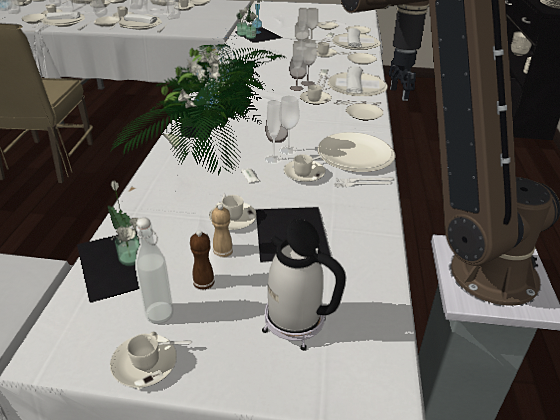

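View pics/top0.png

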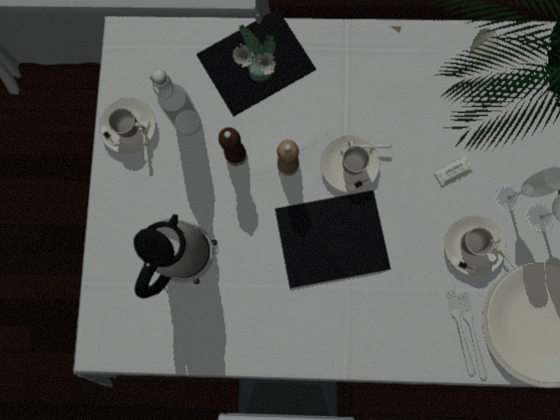

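The side view shows the jug at about (295,290) on its stand, with its handle toward the robot at (335,285), its lid standing open at (302,235), and the mat at (292,233). The top view shows the stand and jug at (180,250), the lid at (155,245), the handle bar at (152,282), and mat corners at about (276,208), (375,191), (389,270) and (291,287).

```bash
python3 - <<'E'
from h import *
im,dp,m,t=load("top","top0"); C=cloud(dp,m,t)
hsv=cv2.cvtColor(im,cv2.COLOR_BGR2HSV)
dark=(hsv[...,2]<40).astype(np.uint8)
# mat
roi=np.zeros_like(dark); roi[180:300,262:400]=1
mk=cv2.morphologyEx(dark*roi,cv2.MORPH_OPEN,np.ones((5,5)))
c=max(cv2.findContours(mk,cv2.RETR_EXTERNAL,cv2.CHAIN_APPROX_NONE)[0],key=cv2.contourArea)
P=onplane(c.reshape(-1,2),0.006,m,t)[:,:2]
r=cv2.minAreaRect((P*1000).astype(np.float32)); print("mat",r,np.round(cv2.boxPoints(r)))
# depth check of mat height
print("mat z",np.nanmedian(C[mk>0][:,2]), "table z",np.nanmedian(C[300:340,280:380,2]))
# handle & lid: dark pixels high
reg=np.zeros_like(dark);reg[200:310,120:220]=1
for n in("top","side"):
    im,dp,m,t=load(n,n+"0");C=cloud(dp,m,t); v=im.max(2)
    s=(C[...,0]>0.2)&(C[...,0]<0.7)&(C[...,1]>0.1)&(C[...,1]<0.55)&(C[...,2]>0.1)
    if n=="top": s&=reg>0
    else:
        s[:]&=True; s[:,:255]=False; s[:,350:]=False; s[:210]=False
    Q=C[s]*1000; d=v[s]<60
    print(n,len(Q),Q.min(0),Q.max(0))
    for lo,hi in((110,150),(150,190),(190,215),(215,228),(228,236),(236,245),(245,255),(255,270),(270,290),(290,330),(330,350)):
        k=(Q[:,2]>lo)&(Q[:,2]<=hi)
        for nm,kk in(("dark",k&d),("lite",k&~d)):
            if kk.sum()>3: print(lo,hi,nm,kk.sum(),np.round(Q[kk].mean(0)),np.round(Q[kk][:,:2].min(0)),np.round(Q[kk][:,:2].max(0)))
big=cv2.resize(im[205:350,250:360],None,fx=4,fy=4,interpolation=cv2.INTER_CUBIC)
imt=cv2.resize(cv2.convertScaleAbs(cv2.imread("pics/top0.png")[205:305,125:225],alpha=2.5),None,fx=3.5,fy=3.5,interpolation=cv2.INTER_CUBIC)
o=np.zeros((580,800,3),np.uint8);o[:580,:440]=big[:580,:440];o[:350,445:795]=imt;cv2.imwrite("pics/c1.png",o)
E
```

```text
mat ((571.9352416992188, -99.98167419433594), (197.1648712158203, 245.9296417236328), 12.122849464416504) [[ 450.   -0.]
 [ 501. -241.]
 [ 694. -200.]
 [ 642.   41.]]
mat z 0.005842459407156442 table z 0.000922144474562625
top 3880 [422.53986463 193.17436917 100.00475962] [589.10892869 310.24305385 309.1620158 ]
110 150 dark 296 [489. 234. 131.] [428. 193.] [569. 298.]
110 150 lite 27 [532. 243. 136.] [432. 206.] [588. 305.]
150 190 dark 389 [494. 225. 172.] [425. 194.] [559. 300.]
150 190 lite 138 [542. 232. 179.] [424. 201.] [588. 290.]
190 215 dark 239 [501. 225. 203.] [423. 201.] [575. 299.]
190 215 lite 258 [524. 231. 203.] [423. 204.] [582. 307.]
215 228 dark 99 [497. 245. 220.] [423. 210.] [564. 305.]
215 228 lite 249 [543. 242. 223.] [431. 210.] [564. 310.]
228 236 dark 91 [483. 264. 232.] [427. 211.] [573. 305.]
228 236 lite 6 [478. 289. 231.] [438. 242.] [559. 307.]
236 245 dark 449 [520. 247. 242.] [435. 211.] [586. 303.]
236 245 lite 58 [537. 259. 241.] [446. 219.] [589. 304.]
245 255 dark 245 [484. 274. 249.] [447. 213.] [586. 297.]
245 255 lite 20 [507. 276. 248.] [466.
[... 849 characters left out ...]
[566. 313.]
215 228 lite 294 [534. 271. 221.] [423. 229.] [573. 306.]
228 236 dark 186 [508. 289. 232.] [430. 226.] [583. 309.]
228 236 lite 12 [471. 290. 233.] [431. 268.] [572. 299.]
236 245 dark 429 [519. 280. 240.] [435. 223.] [588. 306.]
236 245 lite 11 [503. 289. 241.] [449. 279.] [549. 296.]
245 255 dark 162 [483. 280. 248.] [449. 228.] [586. 297.]
245 255 lite 7 [493. 279. 252.] [485. 263.] [511. 297.]
255 270 dark 202 [500. 277. 264.] [482. 234.] [529. 303.]
255 270 lite 18 [508. 291. 261.] [485. 272.] [531. 303.]
270 290 dark 427 [516. 271. 281.] [491. 223.] [551. 303.]
270 290 lite 4 [538. 298. 275.] [534. 295.] [543. 300.]
290 330 dark 317 [533. 260. 298.] [509. 222.] [553. 293.]
```

View pics/c1.png

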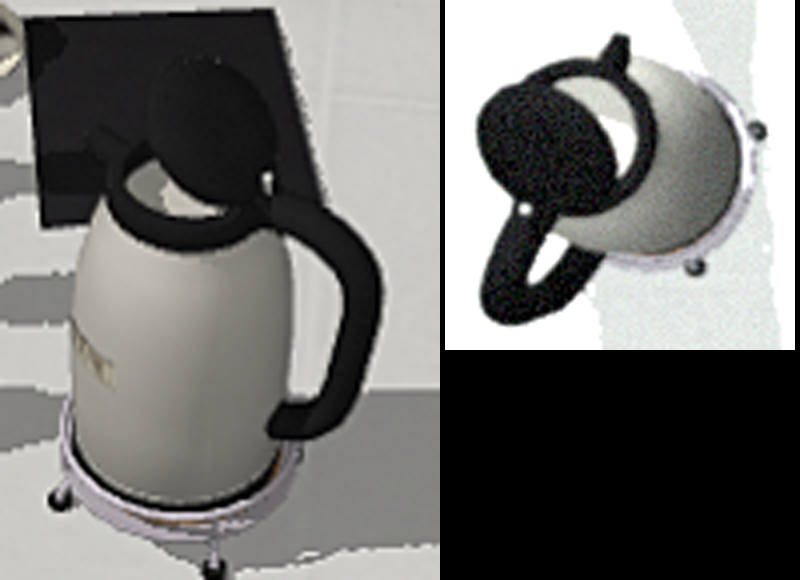

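The crop confirms the lid stands open at about 45° toward the handle, with the handle on the near-left side. I've done enough measuring for now, so I'll raise the arm and swing toward the jug for a wrist view.

send_rows(motion=[[-36, 23, -42, 10, -1], [-73, 46, -84, 20, -1], [-109, 69, -126, 30, -1], [-146, 92, -168, 40, -1], [-182, 115, -208, 50, -1]])

```text
time: 0.78
tcp_pos: [0.3807, -0.4482, 0.4517]
eef_rot: [[-0.882, 0.471, 0.0], [0.471, 0.882, -0.0], [-0.0, 0.0, -1.0]]
force: [2.1, -0.5, 0.4]
gripper_width: 0.003
grip_force: 0.0
```

send_rows(motion=[[6, 60, 0, 0, -1], [16, 120, 0, 0, -1], [30, 180, 0, 0, -1], [45, 240, 0, 0, -1], [62, 300, 0, 0, -1]])

```text
time: 1.4
tcp_pos: [0.4651, -0.1533, 0.4502]
eef_rot: [[-0.885, 0.466, 0.0], [0.466, 0.885, 0.0], [0.0, 0.0, -1.0]]
force: [1.3, -0.7, -0.2]
gripper_width: -0.004
grip_force: 0.0
```

send_rows(motion=[[31, 54, 0, 0, -1], [62, 108, 0, 0, -1], [93, 162, 0, 0, -1], [124, 216, 0, 0, -1], [155, 270, 0, 0, -1]])

```text
time: 2.02
tcp_pos: [0.4532, 0.1578, 0.4505]
eef_rot: [[-0.885, 0.466, 0.0], [0.466, 0.885, 0.0], [-0.0, 0.001, -1.0]]
force: [0.8, 0.5, 0.5]
gripper_width: 0.004
grip_force: 0.0
```

send_rows(motion=[[12, 36, 0, 0, -1], [25, 72, 0, 0, -1], [37, 107, 0, 0, -1], [37, 107, 0, 0, -1], [37, 107, 0, 0, -1]])

```text
time: 2.65
tcp_pos: [0.4709, 0.2677, 0.45]
eef_rot: [[-0.885, 0.466, -0.0], [0.466, 0.885, -0.001], [0.0, -0.001, -1.0]]
force: [-0.5, -1.6, 0.5]
gripper_width: -0.001
grip_force: 0.0
```

```bash
python3 - <<'E'
from h import *
im,dp,m,t=snap("wrist","w1"); print(np.round(t,3).tolist(),arm.observe()["tcp_pos"])
E
```

```text
[[0.466, -0.844, -0.265, 0.403], [0.885, 0.444, 0.14, 0.305], [-0.0, -0.3, 0.954, 0.581], [0.0, 0.0, 0.0, 1.0]] [0.47095098 0.26728572 0.4503551 ]
```

View pics/w1.png

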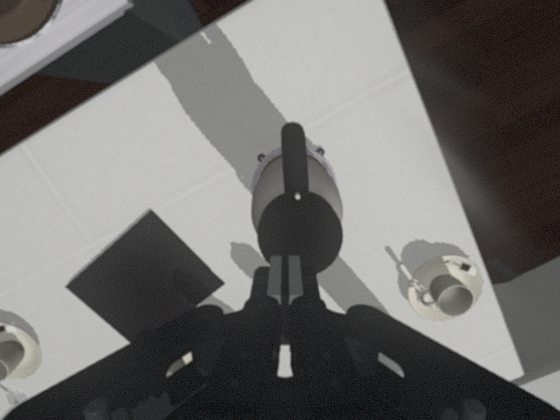

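The wrist view shows the handle bar running from (292,125) to the hinge pivot at (297,197), with the lid disc around (300,235). It is nearly aligned with the tool axis.

```bash
python3 - <<'E'
from h import *
from scipy.optimize import least_squares
# wrist: handle bar edges
im,dp,m,t=load("wrist","w1"); g=im.max(2).astype(int); C=cloud(dp,m,t)
L=[];R=[]
for r in range(140,178,2):
    row=g[r]; c=294
    a=c
    while row[a]<70 and a>250:a-=1
    b=c
    while row[b]<70 and b<340:b+=1
    L.append((a+.5,r));R.append((b-.5,r))
for z in(.245,.251):
    PL=onplane(L,z,m,t)[:,:2]*1e3;PR=onplane(R,z,m,t)[:,:2]*1e3
    M=(PL+PR)/2; w=np.linalg.norm(PR-PL,axis=1)
    vx,vy,x0,y0=cv2.fitLine(M.astype(np.float32),cv2.DIST_L2,0,.01,.01).ravel()
    print("wrist z",z,"width",np.round(np.median(w),1),"dir",np.degrees(np.arctan2(vy,vx)),"pt",x0,y0)
print("depth z along bar",[np.round(C[r,int((l[0]+q[0])/2)]*1e3) for l,q,r in zip(L[::3],R[::3],range(140,178,6))])
print("pivot", np.round(C[197,297]*1e3), onplane([(297,197)],.245,m,t)*1e3)
# body: circle fit per height slices from side+top clouds with known radius free
A=[]
for n in("top","side"):
    i2,d2,m2,t2=load(n,n+"0");C2=cloud(d2,m2,t2)
    s=(C2[...,2]>.06)&(C2[...,2]<.23)&(np.hypot(C2[...,0]-.525,C2[...,1]-.25)<.072)&(i2.max(2)>60)&(C2[...,0]>.47)
    if n=="side":
        s[:,:255]=False;s[:,350:]=False
    A.append(C2[s]*1e3)
for nm,Q in(("top",A[0]),("side",A[1]),("both",np.vstack(A))):
    for lo,hi in((60,100),(100,150),(150,190)):
        k=Q[(Q[:,2]>lo)&(Q[:,2]<hi)]
        if len(k)<30: continue
        f=least_squares(lambda p:np.hypot(k[:,0]-p[0],k[:,1]-p[1])-p[2],[525,250,60],loss="soft_l1",f_scale=2)
        print(nm,lo,len(k),np.round(f.x,1))
# rim ring: dark, z 236..244, both views
for n in("top","side"):
    i2,d2,m2,t2=load(n,n+"0");C2=cloud(d2,m2,t2)*1e3
    s=(C2[...,2]>237)&(C2[...,2]<247)&(C2[...,0]>490)&(C2[...,0]<600)&(C2[...,1]>200)&(C2[...,1]<305)
    if n=="side": s[:,:255]=False;s[:,350:]=False
    k=C2[s]; f=least_squares(lambda p:np.hypot(k[:,0]-p[0],k[:,1]-p[1])-p[2],[530,250,40],loss="soft_l1",f_scale=2);print("rim",n,len(k),np.round(f.x,1),np.median(k[:,2]))
    # lid: points above 258
    s=(C2[...,2]>262)&(C2[...,2]<330)&(C2[...,0]>440)&(C2[...,0]<600)&(C2[...,1]>200)&(C2[...,1]<320)
    if n=="side": s[:,:255]=False;s[:,350:]=False
    k=C2[s]; u,S,v=np.linalg.svd(k-k.mean(0),full_matrices=False); print("lid",n,len(k),k.mean(0).round(1),"normal",v[2].round(3),"rms",S[2]/len(k)**.5,"zmax",np.percentile(k[:,2],99),"edge",k[k[:,2]>np.percentile(k[:,2],97)].mean(0).round(1))
    # stand rail
    s=(C2[...,2]>40)&(C2[...,2]<53)&(np.hypot(C2[...,0]-525,C2[...,1]-250)<85)
    k=C2[s]
    if len(k)>20:
        f=least_squares(lambda p:np.hypot(k[:,0]-p[0],k[:,1]-p[1])-70,[525,250],loss="soft_l1",f_scale=3);print("stand",n,len(k),np.round(f.x,1))
E
```

```text
wrist z 0.245 width 24.6 dir -23.458273 pt 452.08853 289.7689
wrist z 0.251 width 24.1 dir -23.457973 pt 451.2099 290.03885
depth z along bar [array([437., 297., 235.]), array([441., 294., 240.]), array([446., 292., 244.]), array([452., 290., 247.]), array([457., 287., 248.]), array([462., 284., 250.]), array([468., 283., 250.])]
pivot [486. 275. 260.] [[490.05192673 273.77822956 245.        ]]
top 150 129 [530.4 256.6  57.7]
side 60 558 [528.6 254.2  62.4]
side 100 857 [529.  253.9  63.3]
side 150 872 [528.7 256.2  58.5]
both 60 561 [528.6 254.2  62.4]
both 100 874 [529.  254.8  62.5]
both 150 1001 [529.  256.5  58.2]
rim top 394 [530.5 255.6  41.5] 242.18328385744564
lid top 1157 [519.1 258.1 288.2] normal [ 0.565 -0.23  -0.792] rms 2.851646790722127 zmax 307.6326480831972 edge [540.6 249.5 307.5]
stand top 268 [528.9 260.4]
rim side 299 [527.4 253.5  44.2] 240.45423815234113
lid side 895 [520.  268.4 284.2] normal [-0.558  0.312  0.769] rms 2.896117763914488 zmax 305.8324846149845 edge [541.1 252.9 305.7]
stand side 402 [527.2 247.8]
```

send_rows(motion=[[-28, 8, 20, -2, -1], [-57, 16, 50, -4, -1], [-57, 16, 90, -4, -1], [-57, 16, 125, -4, -1], [-57, 16, 125, -4, -1]])

```text
time: 3.32
tcp_pos: [0.528, 0.2537, 0.3234]
eef_rot: [[-0.915, 0.404, -0.003], [0.404, 0.915, -0.003], [0.002, -0.004, -1.0]]
force: [-0.1, 0.5, 0.5]
gripper_width: -0.003
grip_force: 0.0
```

send_rows(motion=[[0, 0, 6, 0, -1], [0, 0, 13, 0, -1], [0, 0, 20, 0, -1], [0, 0, 27, 0, -1], [0, 0, 33, 0, -1]])

```text
time: 3.95
tcp_pos: [0.5289, 0.2554, 0.2919]
eef_rot: [[-0.915, 0.403, 0.0], [0.403, 0.915, -0.0], [-0.0, 0.0, -1.0]]
force: [-0.1, -0.4, 1.1]
gripper_width: -0.003
grip_force: 0.4
```

send_rows(motion=[[0, 0, 4, 0, -1], [0, 0, 8, 0, -1], [0, 0, 12, 0, -1], [0, 0, 16, 0, -1], [0, 0, 20, 0, -1]])

```text
time: 4.58
tcp_pos: [0.529, 0.2554, 0.2721]
eef_rot: [[-0.915, 0.403, 0.0], [0.403, 0.915, 0.0], [-0.0, 0.0, -1.0]]
force: [1.0, -0.4, 0.4]
gripper_width: -0.003
grip_force: 0.4
```

send_rows(motion=[[0, 0, 1, 0, -1], [0, 0, 2, 0, -1], [0, 0, 3, 0, -1], [0, 0, 3.5, 0, -1], [0, 0, 4, 0, -1]])

```text
time: 5.2
tcp_pos: [0.5291, 0.2554, 0.2689]
eef_rot: [[-0.915, 0.403, 0.001], [0.403, 0.915, 0.0], [-0.001, 0.001, -1.0]]
force: [-2.0, 0.2, 6.8]
gripper_width: 0.0
grip_force: 3.0
```

send_rows(motion=[[0, 0, -25, 0, -1], [20, 0, -60, 0, 0], [66, 0, -110, 0, 1], [66, 0, -110, 0, 1], [66, 0, -110, 0, 1]])

```text
time: 5.82
tcp_pos: [0.4681, 0.2822, 0.3784]
eef_rot: [[-0.915, 0.402, 0.0], [0.402, 0.915, 0.001], [0.0, 0.001, -1.0]]
force: [0.3, 0.1, -0.1]
gripper_width: 0.845
grip_force: 0.0
```

```bash
python3 - <<'E'
from h import *
a=snap("wrist","w2");b=snap("side","s2");snap("top","t2")
print(arm.observe()["tcp_pos"])
o=np.hstack([a[0][:,150:430],b[0][130:410,200:400].repeat(1,0) if 0 else cv2.resize(b[0][190:370,240:360],(280,420))]);cv2.imwrite("pics/c2.png",o)
for n,f in(("top","t2"),("side","s2")):
    im,dp,m,t=load(n,f);C=cloud(dp,m,t)*1e3
    s=(C[...,2]>228)&(C[...,2]<330)&(np.hypot(C[...,0]-529,C[...,1]-255.5)<36)
    if n=="side": s[:,:255]=False;s[:,350:]=False
    k=C[s];print(n,len(k),np.percentile(k[:,2],[5,50,95]))
im,dp,m,t=load("wrist","w2");g=im.max(2).astype(int);C=cloud(dp,m,t)*1e3
s=(np.hypot(C[...,0]-529,C[...,1]-255.5)<36)&(C[...,2]>200);print("wrist lid",np.percentile(C[s][:,2],[5,50,95]))
E
```

```text
[0.46857067 0.28155905 0.37681098]
top 1054 [253.58813251 256.74143328 259.7926288 ]
side 573 [252.8897661  255.41800911 257.92386152]
wrist lid [253.99185537 255.8490503  257.5034303 ]
```

View pics/c2.png

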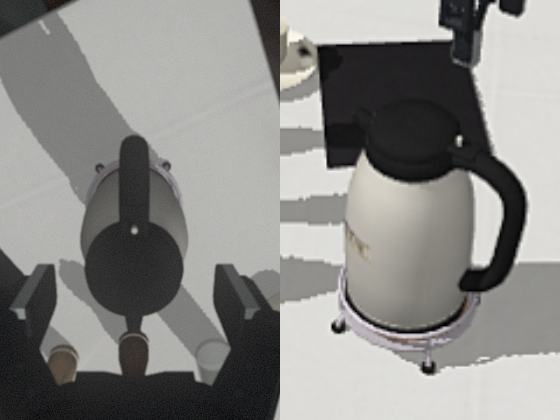

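The lid is flat shut, with its top at 256 mm. In the wrist view the handle runs straight down the image from (284,140) to the pivot at (284,230). I'll refine the bar line and grasp point, using two wrist positions for height.

```bash
python3 - <<'E'
from h import *
im,dp,m,t=load("wrist","w2");g=im.max(2).astype(int);C=cloud(dp,m,t)*1e3
L=[];R=[]
for r in range(165,212,2):
    a=b=284
    while g[r,a]<70 and a>240:a-=1
    while g[r,b]<70 and b<330:b+=1
    L.append((a+.5,r));R.append((b-.5,r))
L=np.array(L);R=np.array(R)
PL=onplane(L,.249,m,t)[:,:2]*1e3;PR=onplane(R,.249,m,t)[:,:2]*1e3
print("w",np.linalg.norm(PR-PL,axis=1).round(1))
M=(PL+PR)/2;v=cv2.fitLine(M.astype(np.float32),cv2.DIST_L2,0,.01,.01).ravel();print("dir",np.degrees(np.arctan2(v[1],v[0])),v[2:])
print("bar z", [C[r,284].round() for r in range(165,225,8)])
# lid disc
k=(C[...,2]>250)&(np.hypot(C[...,0]-529,C[...,1]-255.5)<60)
c=max(cv2.findContours(cv2.morphologyEx(k.astype(np.uint8),cv2.MORPH_OPEN,np.ones((25,25))),cv2.RETR_EXTERNAL,cv2.CHAIN_APPROX_NONE)[0],key=cv2.contourArea)
(c0,rr)=cv2.minEnclosingCircle((onplane(c.reshape(-1,2),.256,m,t)[:,:2]*1e3).astype(np.float32));print("lid",c0,rr)
# pivot in two wrist places (white dot): triangulate
pts=[]
for f,(u,vv) in(("w1",(297,197)),("w2",(284,230))):
    i,d,mm,tt=load("wrist",f);w=i.min(2)[vv-8:vv+9,u-8:u+9].astype(float);w=np.clip(w-w.max()*.6,0,None);y,x=np.mgrid[vv-8:vv+9,u-8:u+9]
    uv=[((w*x).sum()/w.sum(),(w*y).sum()/w.sum())];o,dd=rays(uv,mm,tt);pts.append((o,dd[0]))
i,d,mm,tt=load("top","top0")
(o1,d1),(o2,d2)=pts;s=np.linalg.lstsq(np.c_[d1,-d2],o2-o1,rcond=None)[0];print("pivot",(o1+s[0]*d1)*1e3,(o2+s[1]*d2)*1e3)
print(arm.observe()["tcp_pos"],arm.observe()["eef_rot"])
E
```

```text
w [23.8 23.9 27.1 25.6 24.8 25.6 24.1 24.9 25.  25.  25.1 25.1 25.2 25.2
 24.5 24.5 24.5 24.6 24.6 24.7 24.7 24.8 24.8 24.9]
dir -24.012558 [455.72983 288.48373]
bar z [array([440., 296., 239.]), array([445., 293., 243.]), array([451., 291., 244.]), array([457., 288., 248.]), array([463., 286., 249.]), array([468., 283., 250.]), array([475., 280., 250.]), array([481., 278., 252.])]
lid (527.4255981445312, 260.0226135253906) 38.77098083496094
pivot [486.20876945 275.58123118 258.22057584] [486.12718832 275.46164061 258.2103704 ]
[0.46857067 0.28155905 0.37681098] [[-9.14893651e-01  4.03691092e-01 -1.76352459e-03]
 [ 4.03693879e-01  9.14892543e-01 -1.69901480e-03]
 [ 9.27558359e-04 -2.26634193e-03 -9.99997002e-01]]
```

send_rows(motion=[[-3, 1, 30, 0, 1], [-3, 1, 70, 0, 1], [-3, 1, 110, 0, 1], [-3, 1, 138, 0, 1], [-3, 1, 149, 0, 1]])

```text
time: 6.6
tcp_pos: [0.4712, 0.2804, 0.2265]
eef_rot: [[-0.915, 0.404, -0.003], [0.404, 0.915, -0.004], [0.001, -0.004, -1.0]]
force: [-0.2, -0.4, 0.9]
gripper_width: 1.001
grip_force: 0.0
```

send_rows(motion=[[0, 0, 0, 0, 1], [0, 0, 0, 0, -1], [0, 0, 0, 0, -1], [0, 0, 0, 0, -1], [0, 0, 0, 0, -1]])

```text
time: 7.22
tcp_pos: [0.4717, 0.2815, 0.23]
eef_rot: [[-0.915, 0.403, 0.001], [0.403, 0.915, 0.0], [-0.0, 0.0, -1.0]]
force: [-1.1, -2.2, 4.7]
gripper_width: 0.278
grip_force: 58.7
```

send_rows(motion=[[0, 0, -0.5, 0, -1], [0, 0, -1.5, 0, -1], [0, 0, -3, 0, -1], [0, 0, -5, 0, -1], [0, 0, -7, 0, -1]])

```text
time: 7.85
tcp_pos: [0.4714, 0.2816, 0.236]
eef_rot: [[-0.915, 0.403, -0.001], [0.403, 0.915, -0.0], [0.001, -0.001, -1.0]]
force: [0.3, 0.1, -4.9]
gripper_width: 0.277
grip_force: 59.1
```

```bash
cat >> h.py <<'E'
def jug(fn,ax):
    im,dp,m,t=snap("side",fn);C=cloud(dp,m,t)*1e3
    out=[]
    for lo,hi in((30,70),(70,110),(110,150),(150,190)):
        pass
    return C,im
E
python3 - <<'E'
from h import *
st=arm.observe();print(st["force"],st["torque"],st["grip_force"],st["tcp_pos"])
im,dp,m,t=snap("side","s3")
# lid tilt from side cloud: plane fit on lid top
for f in("s2","s3"):
    im,dp,m,t=load("side",f);C=cloud(dp,m,t)*1e3
    s=(C[...,2]>245)&(C[...,2]<275)&(np.hypot(C[...,0]-529,C[...,1]-257)<33);s[:,:255]=False;s[:,350:]=False
    k=C[s];c=np.linalg.lstsq(np.c_[k[:,:2]-[529,257],np.ones(len(k))],k[:,2],rcond=None)[0];print(f,len(k),"slope deg",np.degrees(c[:2]).round(2),"z",c[2].round(1), "along spout",np.degrees(c[:2]@[.9135,-.4067]))
b=[cv2.resize(load("side",f)[0][200:360,245:360],(400,556)) for f in("s2","s3")]
cv2.imwrite("pics/c3.png",np.hstack(b))
E
```

```text
[ 0.32792829  0.08494843 -4.87702277] [ 0.08848516  0.26289841 -0.00209244] 59.063682331288874 [0.47140652 0.28162972 0.23600387]
s2 486 slope deg [ 0.33 -0.94] z 255.7 along spout 0.6891896259128987
s3 413 slope deg [-2.35  0.23] z 259.7 along spout -2.2432980637324866
```

View pics/c3.png

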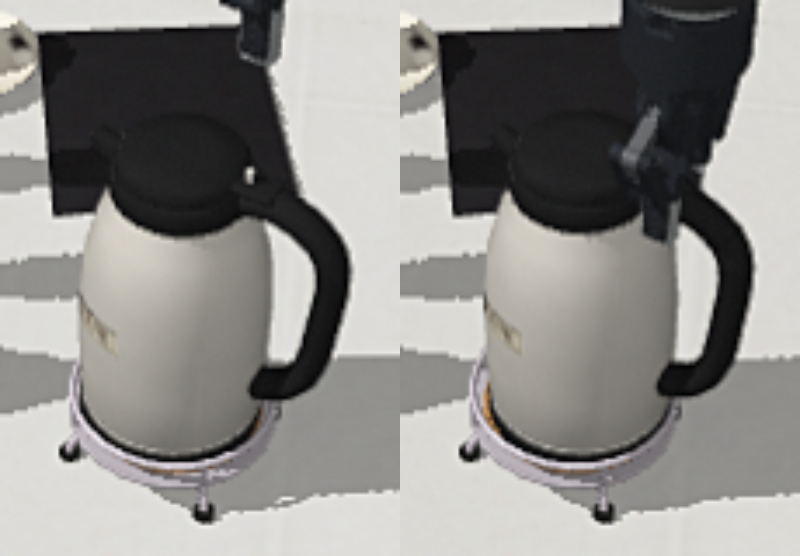

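The jug is gripped and lifted about 6 mm, with roughly 3° of spout-down sag. The stand hasn't moved: its left foot is at (70,452) in both crops. I'll lift a little more while shifting toward the spout to re-centre the foot, then see whether the sag grows.

send_rows(motion=[[-1, 0, 0, 0, -1], [-3, 0, -1, 0, -1], [-5, 0, -3, 0, -1], [-6, 0, -6, 0, -1], [-6, 0, -8, 0, -1]])

```text
time: 8.52
tcp_pos: [0.4773, 0.2792, 0.2446]
eef_rot: [[-0.915, 0.403, 0.0], [0.403, 0.915, 0.0], [-0.0, 0.0, -1.0]]
force: [-0.2, -0.3, -5.1]
gripper_width: 0.281
grip_force: 59.1
```

```bash
cat >> h.py <<'E'
def tilt(f,c,zr,sp,new=True):
    if new: snap("side",f)
    im,dp,m,t=load("side",f);C=cloud(dp,m,t)*1e3;c=np.array(c)
    s=(C[...,2]>zr[0])&(C[...,2]<zr[1])&(np.hypot(C[...,0]-c[0],C[...,1]-c[1])<30)
    k=C[s];q=np.linalg.lstsq(np.c_[k[:,:2]-c,np.ones(len(k))],k[:,2],rcond=None)[0]
    print(f,len(k),"slope",np.degrees(q[:2]).round(2),"z",q[2].round(1),"along spout",np.degrees(q[:2]@np.array(sp)).round(2))
E
python3 - <<'E'
from h import *
st=arm.observe();print(st["force"],st["torque"],st["grip_force"],st["tcp_pos"])
tilt("s4",(533,255),(245,290),(.9135,-.4067))
b=[cv2.resize(load("side",f)[0][200:360,245:360],(400,556)) for f in("s2","s4")]
cv2.imwrite("pics/c4.png",np.hstack(b))
E
```

```text
[-0.16634973 -0.25094765 -5.09648025] [0.15513353 0.22652553 0.01331511] 59.062480725115165 [0.47733931 0.27924375 0.24459864]
s4 334 slope [-1.49  0.28] z 268.6 along spout -1.48
```

View pics/c4.png

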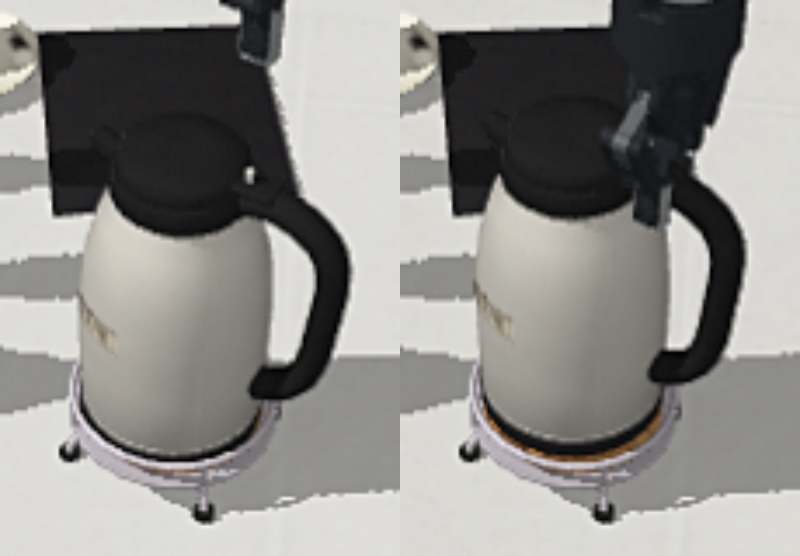

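The sag is stable at about 2°, the measured weight is 5 N, and the stand hasn't moved. I'll lift clear next.

send_rows(motion=[[0, 0, -5, 0, -1], [0, 0, -15, 0, -1], [0, 0, -28, 0, -1], [0, 0, -41, 0, -1], [0, 0, -50, 0, -1]])

```text
time: 9.2
tcp_pos: [0.4774, 0.2795, 0.2957]
eef_rot: [[-0.915, 0.403, 0.001], [0.403, 0.915, 0.001], [-0.001, 0.001, -1.0]]
force: [-0.2, 0.3, -6.3]
gripper_width: 0.279
grip_force: 59.1
```

send_rows(motion=[[0, 0, -3, 0, -1], [-1, -8, -3, -1, -1], [-2, -20, -3, -3, -1], [-3, -36, -3, -5, -1], [-4, -54, -3, -7, -1]])

```text
time: 9.82
tcp_pos: [0.4584, 0.2272, 0.2966]
eef_rot: [[-0.958, 0.287, -0.001], [0.287, 0.958, -0.001], [0.001, -0.001, -1.0]]
force: [-0.4, -0.0, -5.2]
gripper_width: 0.28
grip_force: 59.2
```

```bash
python3 - <<'E'
from h import *
st=arm.observe();print(st["time"],st["force"],st["torque"],st["grip_force"],st["tcp_pos"],st["eef_rot"])
R=np.array(st["eef_rot"]);a=np.arctan2(R[1,0],R[0,0])
p=np.array(st["tcp_pos"]);h=-R[:2,0];c=p[:2]*1e3+63*h
tilt("s5",c,(270,350),h)
tgt=np.array([495.7,-116.3])
d=tgt-p[:2]*1e3;print("to go tool x,y",R[:2,0]@d,R[:2,1]@d,"turn tool",-(102.1-np.degrees(np.arctan2(R[1,1],R[0,1]))))
E
```

```text
9.825 [-0.44420576 -0.04087046 -5.24312099] [ 0.06530966  0.24706748 -0.00767213] 59.157007903122576 [0.45841807 0.22715981 0.29658425] [[-9.57948241e-01  2.86938924e-01 -1.10522143e-03]
 [ 2.86939962e-01  9.57948113e-01 -9.32913808e-04]
 [ 7.91055497e-04 -1.21081534e-03 -9.99998954e-01]]
s5 352 slope [-2.42 -0.26] z 320.4 along spout -2.24
to go tool x,y -134.26650336187635 -318.31904235928596 turn tool -28.774794908889433
```

send_rows(motion=[[-8, -19, 0, -2, -1], [-17, -40, 0, -4, -1], [-26, -62, 0, -6, -1], [-36, -85, 0, -8, -1], [-46, -109, 0, -10, -1]])

```text
time: 10.5
tcp_pos: [0.4711, 0.1093, 0.2968]
eef_rot: [[-0.993, 0.116, -0.001], [0.116, 0.993, -0.001], [0.001, -0.001, -1.0]]
force: [0.6, -0.1, -4.6]
gripper_width: 0.278
grip_force: 59.5
```

```bash
cat > go.py <<'E'
from h import *
import sys
st=arm.observe();print(st["time"],st["force"].round(2),st["torque"].round(3),st["tcp_pos"])
R=np.array(st["eef_rot"]);p=np.array(st["tcp_pos"]);d=np.array([495.7,-116.3])-p[:2]*1e3
print("to go tool x,y",R[:2,0]@d,R[:2,1]@d,"turn",-(102.1-np.degrees(np.arctan2(R[1,1],R[0,1]))))
E
python3 go.py
```

```text
10.5 [ 0.59 -0.08 -4.62] [ 0.066  0.237 -0.029] [0.4711037  0.10931158 0.29682915]
to go tool x,y -50.677252825746926 -221.21792377074627 turn -18.780980923213534
```

send_rows(motion=[[-6, -25, 0, -2, -1], [-12, -51, 0, -5, -1], [-18, -77, 0, -8, -1], [-24, -103, 0, -10, -1], [-30, -128, 0, -12, -1]])

```text
time: 11.12
tcp_pos: [0.4856, -0.0213, 0.2969]
eef_rot: [[-0.996, -0.093, -0.001], [-0.093, 0.996, -0.0], [0.001, -0.0, -1.0]]
force: [1.0, -0.0, -3.8]
gripper_width: 0.278
grip_force: 59.5
```

```bash
python3 go.py
```

```text
11.125 [ 1.   -0.   -3.81] [0.02  0.195 0.03 ] [ 0.48561448 -0.02134986  0.29685356]
to go tool x,y -1.2544692723035578 -95.47603108080186 turn -6.78958034789153
```

send_rows(motion=[[0, -22, 0, -2, -1], [0, -45, 0, -4, -1], [-1, -67, 0, -5, -1], [-1, -85, 0, -6, -1], [-1, -95, 0, -6.8, -1]])

```text
time: 11.75
tcp_pos: [0.4953, -0.1156, 0.2968]
eef_rot: [[-0.978, -0.208, -0.001], [-0.208, 0.978, -0.0], [0.001, 0.0, -1.0]]
force: [0.4, -0.6, -4.0]
gripper_width: 0.279
grip_force: 59.5
```

send_rows(motion=[[0, 0, 8, 0, -1], [0, 0, 22, 0, -1], [0, 0, 40, 0, -1], [0, 0, 56, 0, -1], [0, 0, 64, 0, -1]])

```text
time: 12.38
tcp_pos: [0.4953, -0.1142, 0.2318]
eef_rot: [[-0.978, -0.209, -0.002], [-0.209, 0.978, -0.0], [0.002, 0.0, -1.0]]
force: [0.3, -1.0, -3.9]
gripper_width: 0.285
grip_force: 59.5
```

```bash
python3 go.py; python3 - <<'E'
from h import *
st=arm.observe();R=np.array(st["eef_rot"]);p=np.array(st["tcp_pos"]);h=-R[:2,0];c=p[:2]*1e3+63*h
tilt("s6",c,(230,300),h);im,dp,m,t=snap("top","t6")
C=cloud(dp,m,t)*1e3
# mat from side picture & top picture: visible borders
b,_,ms,ts=load("side","s6")
for n,f in(("side","side0"),):
    i,d,mm,tt=load(n,f);hs=i.max(2);mk=np.zeros(hs.shape,np.uint8);mk[200:265,250:330]=(hs[200:265,250:330]<55)
    cv2.imwrite("pics/mk.png",mk*255)
    E=[]
    for r in range(212,226): # left,right and top edge points
        cols=np.where(mk[r])[0]
        if len(cols): E.append((cols[0]-.5,r));E.append((cols[-1]+.5,r))
    for c0 in range(262,318,3):
        rows=np.where(mk[:,c0])[0]
        if len(rows):E.append((c0,rows[0]-.5))
    P=onplane(E,.006,mm,tt)[:,:2]*1e3-[571.9,-100.]
    a=np.radians(12.12);X=np.c_[P@[np.cos(a),np.sin(a)],P@[-np.sin(a),np.cos(a)]];print(X.round(0)[:20:2].tolist(),X.round(0)[1:28:3].tolist(),X.round(0)[28:].tolist())
o=cv2.resize(b[150:330,220:400],(560,560));cv2.imwrite("pics/c6.png",o)
E
```

```text
12.375 [ 0.26 -0.96 -3.88] [-0.026  0.299  0.012] [ 0.49529962 -0.11423535  0.2317573 ]
to go tool x,y 0.039295493606710086 -2.1027413685300362 turn -0.054690569985240245
s6 201 slope [-2.81 -1.03] z 254.6 along spout -2.97
[[119.0, -108.0], [101.0, -101.0], [101.0, -96.0], [101.0, -91.0], [99.0, -85.0], [99.0, -80.0], [99.0, -75.0], [99.0, -70.0], [100.0, -65.0], [100.0, -59.0]] [[-97.0, -95.0], [101.0, -96.0], [-98.0, -78.0], [99.0, -80.0], [-98.0, -63.0], [100.0, -65.0], [-99.0, -47.0], [100.0, -49.0], [-100.0, -32.0]] [[79.0, -124.0], [70.0, -124.0], [60.0, -123.0], [51.0, -123.0], [41.0, -122.0], [32.0, -121.0], [22.0, -121.0], [13.0, -120.0], [3.0, -125.0], [-7.0, -125.0], [-16.0, -124.0], [-26.0, -123.0], [-35.0, -123.0], [-45.0, -122.0], [-54.0, -122.0], [-64.0, -121.0], [-74.0, -121.0], [-84.0, -125.0], [-93.0, -125.0]]
```

View pics/c6.png

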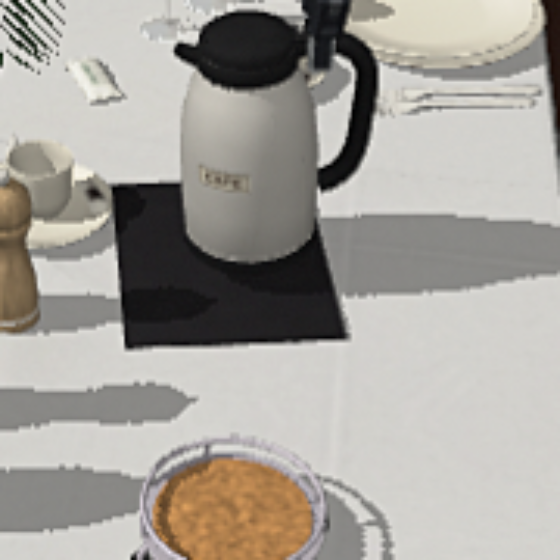

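The jug hangs over the mat with about 3° of sag and the label facing the side camera. The mat edges agree between the two views, and the stand is in place. I'll lower it slowly.

send_rows(motion=[[0, -1, 4, 0, -1], [0, -1, 8, 0, -1], [0, -1, 12, 0, -1], [0, -1, 15, 0, -1], [0, -1, 17, 0, -1]])

```text
time: 13.1
tcp_pos: [0.4961, -0.1156, 0.2161]
eef_rot: [[-0.978, -0.208, -0.0], [-0.208, 0.978, -0.0], [0.0, -0.0, -1.0]]
force: [0.7, 0.9, -5.2]
gripper_width: 0.28
grip_force: 59.5
```

send_rows(motion=[[0, 0, 1, 0, -1], [0, 0, 2, 0, -1], [0, 0, 3, 0, -1], [0, 0, 4, 0, -1], [0, 0, 5, 0, -1]])

```text
time: 13.72
tcp_pos: [0.4962, -0.1156, 0.2113]
eef_rot: [[-0.978, -0.208, 0.0], [-0.208, 0.978, 0.0], [-0.0, -0.0, -1.0]]
force: [0.5, -0.6, -4.9]
gripper_width: 0.284
grip_force: 59.5
```

send_rows(motion=[[0, 0, 0.6, 0, -1], [0, 0, 1.2, 0, -1], [0, 0, 1.8, 0, -1], [0, 0, 2.4, 0, -1], [0, 0, 3, 0, -1]])

```text
time: 14.35
tcp_pos: [0.496, -0.1157, 0.2085]
eef_rot: [[-0.978, -0.208, -0.0], [-0.208, 0.978, -0.0], [0.0, -0.0, -1.0]]
force: [-2.5, 0.3, 0.7]
gripper_width: 0.28
grip_force: 59.9
```

send_rows(motion=[[0, 0, 0.6, 0, -1], [0, 0, 1.2, 0, -1], [0, 0, 1.8, 0, -1], [0, 0, 2.4, 0, -1], [0, 0, 3, 0, -1]])

```text
time: 14.98
tcp_pos: [0.4956, -0.1167, 0.2078]
eef_rot: [[-0.978, -0.209, 0.0], [-0.209, 0.978, -0.002], [0.0, -0.002, -1.0]]
force: [-12.7, -1.1, 21.1]
gripper_width: 0.275
grip_force: 62.0
```

```bash
python3 go.py; python3 - <<'E'
from h import *
st=arm.observe();R=np.array(st["eef_rot"]);p=np.array(st["tcp_pos"]);h=-R[:2,0];c=p[:2]*1e3+63*h
tilt("s7",c,(215,260),h)
E
```

```text
14.975 [-12.68  -1.07  21.11] [-0.419  4.813  0.027] [ 0.49557371 -0.11669073  0.20779223]
to go tool x,y -0.20514968307218853 0.355715734838487 turn -0.03779068177425415
s7 188 slope [-2.91 -1.02] z 231.2 along spout -3.06
```

Contact came at TCP z ≈ 0.208, and the force rose to 21 N. Before going on I'll back off the pressure and measure the tilt independently, from the body silhouette.

send_rows(motion=[[0, 0, -1, 0, -1], [0, 0, -2, 0, -1], [0, 0, -2.6, 0, -1], [0, 0, -2.6, 0, -1], [0, 0, -2.6, 0, -1]])

```text
time: 15.65
tcp_pos: [0.496, -0.1158, 0.2083]
eef_rot: [[-0.978, -0.208, -0.0], [-0.208, 0.978, -0.001], [0.0, -0.0, -1.0]]
force: [-6.0, -1.2, 6.5]
gripper_width: 0.282
grip_force: 60.6
```

```bash
python3 go.py; cat > sil.py <<'E'
from h import *
def sil(f,c,zb):
    im,dp,m,t=load("side",f);C=cloud(dp,m,t)*1e3;c=np.array(c,float)
    s=(np.hypot(C[...,0]-c[0],C[...,1]-c[1])<75)&(C[...,2]>zb+60)&(C[...,2]<zb+175)&(im.max(2)>75)
    s=cv2.morphologyEx(s.astype(np.uint8),cv2.MORPH_CLOSE,np.ones((3,3)))
    n_,lab,stt,_=cv2.connectedComponentsWithStats(s);s=lab==1+stt[1:,4].argmax()
    o=t[:3,3]*1e3;v=c-o[:2];v/=np.linalg.norm(v);l=np.array([v[1],-v[0]])
    E=[]
    for r in range(420):
        q=np.where(s[r])[0]
        if len(q)<25: continue
        oo,d=rays([((q[0]+q[-1])/2,r)],m,t);d=d[0];oo=oo*1e3
        k=((c-oo[:2])@v)/(d[:2]@v);P=oo+k*d;E.append((P[2],(P[:2]-c)@l,len(q)))
    E=np.array(E);E=E[3:-3];p=np.polyfit(E[:,0],E[:,1],1);print(f,len(E),"lateral dir",l.round(2),"lean deg",np.degrees(np.arctan(p[0])).round(2),"off at base",np.polyval(p,zb).round(1),"res",(E[:,1]-np.polyval(p,E[:,0])).std().round(2))
E
python3 - <<'E'
from sil import *
st=arm.observe();R=np.array(st["eef_rot"]);p=np.array(st["tcp_pos"]);h=-R[:2,0];c=p[:2]*1e3+63*h
snap("side","s8");snap("wrist","w8");snap("top","t8")
sil("s2",(529,255.7),33);sil("s4",(534,253),47);sil("s6",c,35);sil("s7",c,10);sil("s8",c,10)
tilt("s8",c,(215,260),h,False)
for n,f,c0 in(("wrist","w8",c),("wrist","w2",(529,255.7)),("top","t8",c),("top","t2",(529,255.7))):
    im,dp,m,t=load(n,f);C=cloud(dp,m,t)*1e3
    s=(C[...,2]>220)&(C[...,2]<265)&(np.hypot(C[...,0]-c0[0],C[...,1]-c0[1])<30);k=C[s]
    if len(k)<50: print(f,len(k));continue
    q=np.linalg.lstsq(np.c_[k[:,:2]-c0,np.ones(len(k))],k[:,2],rcond=None)[0];print(f,len(k),np.degrees(q[:2]).round(2),q[2].round(1))
E
```

```text
15.65 [-6.05 -1.24  6.5 ] [-0.333  2.196  0.042] [ 0.49600288 -0.11579187  0.20832449]
to go tool x,y 0.40214691395458696 -0.43383795333512937 turn -0.06883384998292286
s2 37 lateral dir [-1.   -0.07] lean deg -1.65 off at base 3.4 res 0.78
s4 38 lateral dir [-1.   -0.07] lean deg -2.82 off at base 7.5 res 0.99
s6 32 lateral dir [-1.   -0.07] lean deg -3.31 off at base 11.5 res 0.51
s7 30 lateral dir [-1.   -0.07] lean deg -3.16 off at base 11.2 res 0.94
s8 31 lateral dir [-1.   -0.07] lean deg -3.12 off at base 10.7 res 0.42
s8 196 slope [-2.44 -0.92] z 231.3 along spout -2.58
w8 0
w2 3324 [-0.03  0.17] 256.3
t8 21
t2 740 [0.02 0.42] 257.3
```

The silhouette and lid slope agree on about 2° of spout-down lean, so only the front edge of the foot is touching. I'll rotate the jug upright in the grip by moving the tool along the arc about that front edge, down and toward the handle.

send_rows(motion=[[0.8, 0, 0.4, 0, -1], [1.6, 0, 0.9, 0, -1], [2.4, 0, 1.4, 0, -1], [3.2, 0, 1.9, 0, -1], [4, 0, 2.4, 0, -1]])

```text
time: 16.42
tcp_pos: [0.4924, -0.1167, 0.2064]
eef_rot: [[-0.978, -0.209, 0.001], [-0.209, 0.978, -0.001], [-0.001, -0.001, -1.0]]
force: [-6.7, -1.7, 10.7]
gripper_width: 0.286
grip_force: 60.8
```

```bash
python3 go.py; python3 - <<'E'
from sil import *
st=arm.observe();R=np.array(st["eef_rot"]);p=np.array(st["tcp_pos"]);h=-R[:2,0];c=p[:2]*1e3+63*h
snap("side","s9");sil("s9",c,10);tilt("s9",c,(215,260),h,False)
E
```

```text
16.425 [-6.71 -1.7  10.67] [-2.96e-01  2.31e+00 -1.00e-03] [ 0.49242212 -0.11674775  0.20637073]
to go tool x,y -3.2991876690239454 -0.24568053937777962 turn -0.06299340633393058
s9 30 lateral dir [-1.   -0.07] lean deg -1.76 off at base 6.3 res 0.89
s9 196 slope [-1.12  0.17] z 230.5 along spout -1.06
```

The jug is rotating upright: lean went from −3.1° to −1.8°, against −1.65° when it stood on the stand. I'll continue along the arc.

send_rows(motion=[[0.8, 0, 0.5, 0, -1], [1.6, 0, 1, 0, -1], [2.4, 0, 1.5, 0, -1], [3, 0, 1.9, 0, -1], [3.4, 0, 2.2, 0, -1]])

```text
time: 17.1
tcp_pos: [0.4894, -0.1176, 0.2047]
eef_rot: [[-0.978, -0.209, 0.002], [-0.209, 0.978, -0.001], [-0.001, -0.001, -1.0]]
force: [-7.0, -1.8, 12.8]
gripper_width: 0.279
grip_force: 61.0
```

```bash
python3 go.py; python3 - <<'E'
from sil import *
st=arm.observe();R=np.array(st["eef_rot"]);p=np.array(st["tcp_pos"]);h=-R[:2,0];c=p[:2]*1e3+63*h
snap("side","s10");sil("s10",c,10);tilt("s10",c,(215,260),h,False)
E
```

```text
17.1 [-7.04 -1.82 12.77] [-0.564  2.464  0.031] [ 0.48937696 -0.11762579  0.20467342]
to go tool x,y -6.460496530307022 -0.02302337514502728 turn -0.053802982165692015
s10 30 lateral dir [-1.   -0.06] lean deg -2.05 off at base 5.3 res 0.63
s10 202 slope [-1.09 -0.37] z 229.8 along spout -1.14
```

send_rows(motion=[[0.6, 0, 0.5, 0, -1], [1.2, 0, 1, 0, -1], [1.8, 0, 1.5, 0, -1], [2.2, 0, 2, 0, -1], [2.4, 0, 2.2, 0, -1]])

```text
time: 17.77
tcp_pos: [0.4873, -0.1187, 0.2033]
eef_rot: [[-0.978, -0.209, 0.002], [-0.209, 0.978, -0.002], [-0.002, -0.002, -1.0]]
force: [-8.8, -3.4, 17.9]
gripper_width: 0.277
grip_force: 61.5
```

```bash
python3 go.py; python3 - <<'E'
from sil import *
st=arm.observe();R=np.array(st["eef_rot"]);p=np.array(st["tcp_pos"]);h=-R[:2,0];c=p[:2]*1e3+63*h
snap("side","s11");sil("s11",c,10);tilt("s11",c,(215,260),h,False)
E
```

```text
17.775 [-8.77 -3.44 17.9 ] [-1.276e+00  3.007e+00 -2.000e-03] [ 0.48725815 -0.11868092  0.20333561]
to go tool x,y -8.752938155076423 0.5651676026433259 turn -0.043973465716845794
s11 31 lateral dir [-1.   -0.06] lean deg -1.81 off at base 4.1 res 0.95
s11 196 slope [ 0.14 -0.89] z 229.3 along spout -0.05
```

The jug is now flat: slope ≈ 0°, with the grip height back at the stand-equivalent value. I'll ease the pressure, then open.

send_rows(motion=[[0, 0, -0.6, 0, -1], [-0.3, 0, -1.1, 0, -1], [-0.3, 0, -1.1, 0, -1], [-0.3, 0, -1.1, 0, -0.4], [-0.3, 0, -1.1, 0, -0.2]])

```text
time: 18.45
tcp_pos: [0.4878, -0.1173, 0.2024]
eef_rot: [[-0.978, -0.208, 0.002], [-0.208, 0.978, 0.0], [-0.002, -0.0, -1.0]]
force: [-0.1, 0.6, 0.0]
gripper_width: 0.403
grip_force: 0.0
```

send_rows(motion=[[0, 0, 0, 0, 0.3], [0, 0, 0, 0, 0.7], [0, 0, 0, 0, 1], [0, 0, 0, 0, 1], [0, 0, 0, 0, 1]])

```text
time: 19.08
tcp_pos: [0.4869, -0.1175, 0.2022]
eef_rot: [[-0.978, -0.208, 0.0], [-0.208, 0.978, 0.0], [-0.0, 0.0, -1.0]]
force: [0.6, 0.5, 0.4]
gripper_width: 1.001
grip_force: 0.0
```

send_rows(motion=[[0, 0, -6, 0, 1], [0, 0, -25, 0, 1], [0, 0, -60, 0, 1], [30, 0, -110, 0, 1], [60, 0, -150, 0, 1]])

```text
time: 19.7
tcp_pos: [0.4276, -0.1303, 0.3544]
eef_rot: [[-0.978, -0.208, 0.001], [-0.208, 0.978, -0.0], [-0.001, -0.0, -1.0]]
force: [-0.1, 0.0, 0.3]
gripper_width: 1.003
grip_force: 0.0
```

```bash
python3 - <<'E'
from sil import *
from scipy.optimize import least_squares
c=np.array([550,-105.])
st=arm.observe();print(st["time"],st["tcp_pos"],st["force"])
a=snap("wrist","w12");b=snap("side","s12");snap("top","t12")
sil("s12",c,6);h=np.array([.978,.209])
for n,f in(("wrist","w12"),("side","s12"),("top","t12")):
    im,dp,m,t=load(n,f);C=cloud(dp,m,t)*1e3
    s=(C[...,2]>218)&(C[...,2]<245)&(np.hypot(C[...,0]-c[0],C[...,1]-c[1])<30);k=C[s]
    q=np.linalg.lstsq(np.c_[k[:,:2]-c,np.ones(len(k))],k[:,2],rcond=None)[0];print(f,len(k),"slope",np.degrees(q[:2]).round(2),"z",q[2].round(1))
    s=(C[...,2]>15)&(C[...,2]<160)&(np.hypot(C[...,0]-c[0],C[...,1]-c[1])<75)&(im.max(2)>75)
    k=C[s]
    if len(k)>200:
        g=least_squares(lambda p:np.hypot(k[:,0]-p[0],k[:,1]-p[1])-61,[c[0],c[1]],loss="soft_l1",f_scale=2);print(f,"axis",g.x.round(1))
cv2.imwrite("pics/c12.png",np.hstack([a[0][:,90:470],cv2.resize(b[0][140:350,210:410],(400,420))]))
E
```

```text
19.7 [ 0.42763322 -0.13025906  0.3543632 ] [-0.10182916  0.0069878   0.28644889]
s12 30 lateral dir [-1.   -0.06] lean deg -1.2 off at base 4.3 res 0.94
w12 2709 slope [-0.45  0.06] z 229.4
w12 axis [ 548.4 -103.6]
s12 189 slope [-0.07  0.4 ] z 229.0
s12 axis [ 548.1 -104.8]
t12 702 slope [-0.44  0.26] z 229.9
```

View pics/c12.png

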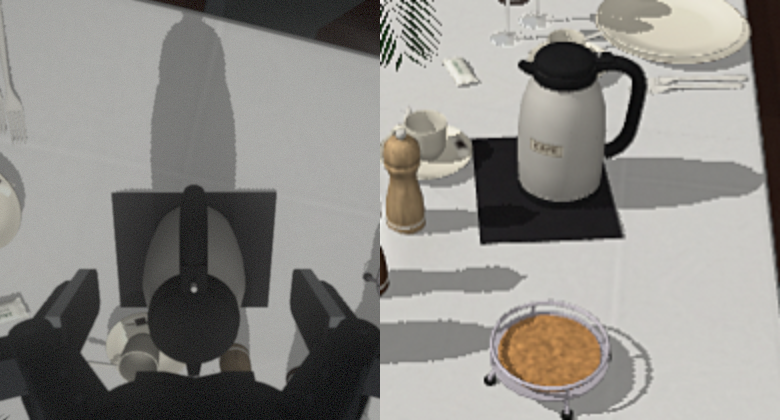

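The jug stands upright on the mat with its lid shut. Its axis is at mat (−24, +1), and the handle crosses the near long edge at wrist-crop pixel (193,190). I'll make one numeric check of the handle squareness and the stand, then hand in.

```bash
python3 - <<'E'
from h import *
im,dp,m,t=load("wrist","w12");C=cloud(dp,m,t)*1e3
# handle bar: points 215<z<235 out from the axis, handle side
h=np.array([-.978,-.209]);n=np.array([-h[1],h[0]]);ax=np.array([548.3,-104.3])
q=(C[...,:2]-ax);u=q@h;w=q@n
M=[]
for lo in range(50,92,6):
    s=(u>lo)&(u<lo+6)&(abs(w)<40)&(C[...,2]>205)
    M.append((lo+3,(w[s].min()+w[s].max())/2))
M=np.array(M);p=np.polyfit(M[:,0],M[:,1],1);print("handle off-square deg",np.degrees(p[0]).round(2),M.round(1).tolist())
g=im.max(2).astype(int)
E=[]
for c in list(range(208,272,4))+list(range(305,360,4)):
    r=np.argmax(np.diff(g[170:215,c])*-1)+170;E.append((c,r+.5))
P=onplane(E,.006,m,t)[:,:2]*1e3;v=cv2.fitLine(P.astype(np.float32),cv2.DIST_HUBER,0,.01,.01).ravel();print("near edge angle",np.degrees(np.arctan2(v[1],v[0])),"expect 102.1/-77.9")
a=load("side","side0")[0].astype(int);b=load("side","s12")[0].astype(int)
d=abs(a-b).max(2)
print("mills/cup diff",(d[190:300,190:240]>40).sum(),"stand leg diff",(d[325:350,255:320]>40).sum())
print(arm.observe()["time"])
E
```

```text
handle off-square deg -0.07 [[53.0, 0.3], [59.0, 0.3], [65.0, 0.3], [71.0, 0.3], [77.0, 0.2], [83.0, 0.3], [89.0, 0.2]]
near edge angle -77.965454 expect 102.1/-77.9
mills/cup diff 0 stand leg diff 299
19.85
```

```bash
python3 -c "
from cell import arm
print(arm.close_job())"
```

```text
the job is handed in; nothing more can be done
None
```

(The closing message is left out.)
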